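Snap the orange compartment cover into the power unit

TASK

Take the orange cover out of the wooden rack and lay it flat on the bench, black rib up, then take it again by its rib and set it in the opening of the green power unit so that it lies on the two yellow clips, and let go of it. Then take the wooden pusher out of its blue tray and press the cover straight down with it until it is fully home under both clips, and stand the pusher upright in the middle of its tray again. Leave the other panels, the carton and the wooden clamp as they are.

Things in the scene. Friction and masses are not known exactly. Their poses are not given: they have to be found in the camera images.
- cover_c (a point): Centre of the loose orange cover plate, 120 x 70 x 10 mm, about 0.09 kg. Own axes: x square to the plate, out of the face that carries the rib; y along the 120 mm side; z along the 70 mm side. At the start it stands on a long edge in a rack slot (z up, x level), its centre 47 mm above the bench. Set leaning on the bench, it falls over flat.
- cover_rib (a point): Centre of the black rib on the orange cover's face: a block 30 mm long (along the cover's y), 16 mm wide (along its z) and 26 mm high (along its x), in the middle of the plate, 18 mm from the plate's centre. Same axes as cover_c. The plate is bare for 27 mm on either side of the rib's width.
- housing: Fixed olive-green power unit, 120 (x) x 190 (y) x 58 mm high, origin under its middle. The opening in its top is 75 (x) x 123 (y) mm, its mouth chamfered 4 mm all round. Ledges at the opening's y ends, 30 mm above the bench, carry the seated cover, whose top is then 40 mm above the bench, 18 mm below the unit's rim. It goes in rib up, either way round, long side along y.
- seat (a point): Where the cover's centre must be when home: middle of the opening, 35 mm above the bench, axes of the unit (z up, y along its length). Laid in, the cover first rests on the two clips, its centre 17 to 20 mm above this point. 10 to 15 N down on the plate near one end snaps that end in, as much on the rib both ends. Between rib and clip the bare plate can be pressed at 32 to 38 mm from the centre along y.
- clip_a (a joint): How far the yellow clip at the unit's +y end is pushed outward, m: 0 at rest (sprung in), at most 0.008; below 0.002 with the cover home. The clip, 40 mm wide, stands out 5 mm from the opening's end wall, tip 43 mm above the bench, slanted above so that a cover pressed down pushes it back and it snaps over the cover's end. Its tab rises to 66 mm, 69 to 78 mm from the centre.
- clip_b (a joint): The same for the clip at the unit's -y end.
- rack: Fixed wooden rack, 165 (x) x 130 (y) x 34 mm high, origin under its middle. Three slots run along its y, at x = -55, 0 and +55 mm: 12 mm wide, floor 12 mm above the bench. The orange cover, the grey and the blue panel stand in them in any order, the cover's rib pointing to the rack's +x. The tops of all panels are 82 mm above the bench.
- pusher_c (a point): Centre of the loose wooden pusher, half-way up: an upright round stick, 120 mm long, 26 mm thick, with a black rubber foot 32 mm across and 12 mm high at its lower end, 0.2 kg, z along it to the top. At the start it stands in the tray, foot 5 mm above the bench.
- tray: Fixed blue open tray for the pusher, 72 x 72 mm outside, walls 5 mm thick and 24 mm high, inner floor 5 mm above the bench, origin under its middle.
- panel_grey_c (a point): Centre of the grey panel, 120 x 70 x 10 mm, no rib, standing in the rack. Leave it.
- panel_blue_c (a point): Centre of the blue panel, 120 x 70 x 10 mm, no rib, standing in the rack. Leave it.
- carton_c (a point): Centre of the upright black and yellow carton, 50 x 60 x 150 mm high, loose. Leave it.
- clamp_c (a point): Centre of the wooden hand clamp lying on the bench in front of the robot, 50 x 150 (y) x 28 mm, loose. Leave it.
There are look-alikes about, which are no part of the job. Of the things that look like the part that bears pusher_c, the smaller one is meant. Several things have the shape of the tray; the one meant has the colours described above.

How it is judged:
By the outcome, as a careful person would: the job done as asked, in the order asked, and still so for the second after the job is handed in, with the robot touching nothing.
It also fails if it takes over 72 s, if anything falls off the work surface, if the arm or the gripper's body presses on something with over 40 N, if the wrist force passes 120 N, or if a joint passes its speed limit or range.

ROBOT

A 6-joint arm with a two-finger parallel gripper is mounted at the origin on the work surface. World frame = base frame: x ahead of the robot, y to its left, z up, the work surface at z = 0. Lengths are in mm, angles in rad, forces in N, time in s.
With the tool pointing down it reaches from about 250 to 850 mm from the base axis. Payload 12.5 kg.
Tool frame: the origin (TCP) lies on the centre line of the jaws, within the pads' length; the fingertips stand 22 mm ahead of it and the grasp point (between the pads) lies 3 mm ahead of it; z points along the fingers, y is the line along which they close (so a half turn about z gives the same grasp; the last joint's range is limited). The gripper opens to 93 mm and grips with 3 to 60 N. Pads are 15 mm wide; open, the fingers measure 128 mm over their backs; the gripper's body (75 mm by 188 mm) begins 65 mm behind the grasp point.
Start: joints at [-1.396, 0.351, 1.652, -0, 1.139, -0.085], TCP at [141.308, -531.523, 240.633] pointing down, gripper open.
Joint ranges: [-2.75, 2.75], [-0.79, 2.1], [0.01, 2.65], [-1.57, 4.71], [0.07, 3.14], [-2.87, 2.87]. Speed limits (rad/s): [2.22, 2.22, 2.79, 3.14, 3.14, 3.14].

INTERFACE

Orientations are given as a unit quaternion [w, x, y, z].
In Python, from cell import arm gives the robot as it stands.
- The arm moves only by the tool step_arm, never from a script. Its argument "increments" is a list of rows, each a list of 5 numbers: the opening in per cent of the stroke, from 0 (shut) to 100 (fully open), then the shift along the tool's x, y, z in cm, then the turn about the tool's z in degrees. In form: [[hand, tx, ty, tz, roll], ...]. A call has 1 to 8 rows; each row shifts and turns the commanded pose from where the row before left it, along the tool's axes as they then stand; what a row does not reach is not made up. A row lasts 1/10 s, in which the tool goes at most 50 mm and 8.59 degrees, less where a joint would pass 70% of its speed; a pose out of reach is approached as far as the arm can. A call is refused whole if a number of a shift passes 5 or a number of a turn 8.59, either way. A call with a gripper value outside its range is refused whole. The fingers move at their own pace and stop on an object; the grip force is fixed at half the most. Time passes only in rows, so rows that do not move let the fingers close. It gives the time, the measured TCP pose, the force, the opening and the grip force at its end, in the units of the state.
- arm.get_state(): the state, without advancing time (a new reading comes with each control period).
- arm.get_image(name): name is "scene" or "side" or "wrist"; returns (picture, depth): 384x512x3 uint8, blue, green, red; 384x512 float32, mm along the optical axis (not along the pixel's ray), 0 where there is no reading.
- arm.calibration(name): a dict with "fx", "fy", "cx", "cy" (pixels), "cam_to_world" (4x4, takes a point from camera to world coordinates). Camera axes: x right, y up, looking along -z (the intrinsics and any distortion apply to the point x, -y, -z); pixel columns grow to the right and rows downward; lengths in mm; the calibration is good to about 2 mm. A picture is of the moment at which its call begins: read the wrist's pose just before it. calibration takes no time and is no camera call; for the wrist camera it gives the pose at the moment of the call.
- arm.job_done(): hands the job in; it is judged then, once.
The state is a dict: "time_s": time; "joint_positions": joint angles; "qvel": joint speeds; "tau": joint torques, N m; "tcp_pos": TCP position; "tool_rot": TCP orientation; "wrist_force": force on the tool from outside, world axes, zero at the start; "moment": the same for the moment, N m; "opening": opening from 0.0 (shut) to 1.0 (fully open); "grip_force": force on a finger pad.
Only numpy, scipy, OpenCV 4.12 (cv2) and the standard library are available. Lean on these libraries where they do the work, as an engineer would, in place of code of your own. Each camera call takes 0.05 s, during which the arm holds its last target. There are 200 camera calls.

## Working session

There is one attempt and no reset: what is moved stays moved. The work goes in short steps, Python scripts to look and compute and a tool call to move; the robot and the scene stay as the last step left them, time stands still between calls to the robot, and variables do not carry over. Pictures are saved under pics/ and viewed, at most 10 in all, crops included, and the job is handed in when it is done.

Besides the shell and the picture viewer there is one more tool, called as a command line: name --pt "numbers of a row" for each row, then --argument value for the rest. step_arm: Moves the arm, as the interface text tells. Its arguments: {"type":"object","properties":{"increments":{"type":"array"}},"required":["increments"]}

```bash
mkdir -p pics; ls; python3 - <<'E'
from cell import arm
import cv2, numpy as np
s=arm.get_state(); print({k:np.round(v,3).tolist() for k,v in s.items()})
ims=[]
for n in ("scene","side"):
    p,d=arm.get_image(n); c=arm.calibration(n); ims.append(p)
    np.savez(f"{n}0.npz",p=p,d=d,M=c["cam_to_world"])
    print(n,{k:np.round(v,2).tolist() for k,v in c.items()},(d>0).mean())
    cv2.imwrite(f"pics/{n}0.png",p)
E
```

```text
pics
{'time_s': 0.0, 'joint_positions': [-1.396, 0.351, 1.652, -0.0, 1.139, -0.085], 'qvel': [0.001, 0.0, -0.001, 0.001, 0.001, -0.0], 'tau': [0.001, -49.732, -28.525, 0.07, 0.026, -0.0], 'tcp_pos': [141.27, -531.231, 240.099], 'tool_rot': [-0.001, 0.992, 0.13, -0.0], 'wrist_force': [-0.163, -0.179, -0.066], 'moment': [0.037, -0.019, -0.007], 'grip_force': 0.0, 'opening': 1.0}
scene {'fx': 461.69, 'fy': 461.69, 'cx': 254.01, 'cy': 190.11, 'cam_to_world': [[0.43, -0.63, 0.64, 1255.23], [0.9, 0.31, -0.3, -336.62], [-0.01, 0.71, 0.7, 866.24], [0.0, 0.0, 0.0, 1.0]]} 0.9958852132161459
side {'fx': 412.43, 'fy': 412.43, 'cx': 251.75, 'cy': 185.1, 'cam_to_world': [[-0.84, 0.3, -0.45, 168.76], [-0.54, -0.47, 0.7, 586.18], [-0.01, 0.83, 0.56, 555.12], [0.0, 0.0, 0.0, 1.0]]} 0.9959818522135416
```

View pics/scene0.png

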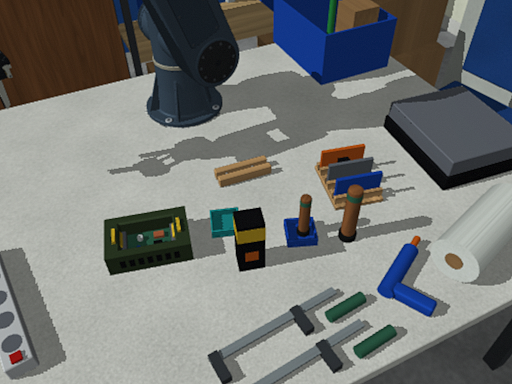

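View pics/side0.png

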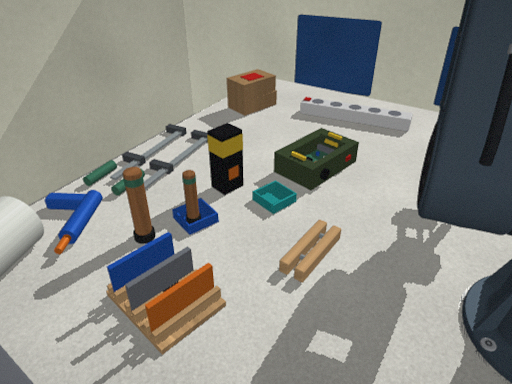

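The scene view shows the rack at (350,180) with the orange cover in its nearest-to-robot slot, and the rib facing the grey panel. The unit is at (148,240), the small pusher in the blue tray at (303,220), the big decoy stick at (350,215), the teal decoy tray at (222,222), the carton at (250,238) and the clamp at (243,170). The side view agrees. Next I'll fuse the depth into a top view and measure.

```bash
cat > h.py <<'E'
import numpy as np, cv2
from cell import arm
def cloud(n,f=None):
    c=arm.calibration(n); p,d=arm.get_image(n)
    v,u=np.mgrid[:384,:512]
    P=np.stack([(u-c["cx"])/c["fx"]*d,-(v-c["cy"])/c["fy"]*d,-d],-1)
    M=np.array(c["cam_to_world"]); W=P@M[:3,:3].T+M[:3,3]
    W[d<=0]=np.nan
    return p,W
def rect(xy):
    (c,s,a)=cv2.minAreaRect(xy.astype(np.float32)); return np.round(c,1),np.round(s,1),round(a,1)
E
python3 - <<'E'
from h import *
im=np.zeros((600,700,3),np.uint8); hm=np.full((600,700),-99.)
for n in ("scene","side"):
    p,W=cloud(n); hsv=cv2.cvtColor(p,cv2.COLOR_BGR2HSV).reshape(-1,3).astype(int)
    np.savez(n+"c.npz",p=p,W=W)
    w=W.reshape(-1,3); q=p.reshape(-1,3)
    ok=(np.isfinite(w).all(1))&(w[:,0]>200)&(w[:,0]<800)&(w[:,1]>-400)&(w[:,1]<500)&(w[:,2]<250)
    w=w[ok];q=q[ok];h=hsv[ok]
    print(n,"bench z",np.median(w[np.abs(w[:,2])<8][:,2]))
    H,S,V=h.T
    for name,m in dict(orange=(H>5)&(H<13)&(S>200)&(V>120)&(w[:,2]>45),blue=(H>105)&(H<125)&(S>170),green=(H>30)&(H<60)&(S>80)&(V<110),yellow=(H>20)&(H<32)&(S>150)&(V>120)).items():
        a=w[m]; 
        if len(a)>10: print(name,len(a),np.round(np.percentile(a,[2,50,98],axis=0)).tolist())
    for a,b in zip(w,q):
        r=int((800-a[0])); c=int((500-a[1])*0.777)
        r=int((800-a[0]))
        if 0<=r<600 and 0<=c<700 and a[2]>hm[r,c]:
            cv2.circle(im,(c,r),1,b.tolist(),-1); hm[r,c]=a[2]
cv2.imwrite("pics/top.png",im)
E
```

```text
scene bench z -0.5341266121332637
orange 106 [[484.0, 217.0, 54.0], [498.0, 269.0, 81.0], [512.0, 330.0, 84.0]]
blue 1391 [[566.0, -107.0, 2.0], [621.0, 95.0, 36.0], [695.0, 307.0, 146.0]]
green 3149 [[462.0, -371.0, 7.0], [563.0, -278.0, 55.0], [603.0, -183.0, 60.0]]
yellow 173 [[487.0, -351.0, 29.0], [536.0, -206.0, 65.0], [691.0, -84.0, 139.0]]
side bench z -1.4985788823167923
orange 652 [[484.0, -71.0, 47.0], [500.0, 283.0, 75.0], [644.0, 337.0, 82.0]]
blue 2370 [[591.0, 27.0, 3.0], [610.0, 233.0, 50.0], [687.0, 313.0, 81.0]]
green 1659 [[452.0, -351.0, 4.0], [520.0, -224.0, 45.0], [601.0, -165.0, 58.0]]
yellow 662 [[499.0, -344.0, 43.0], [645.0, -65.0, 114.0], [694.0, -40.0, 137.0]]
```

View pics/top.png

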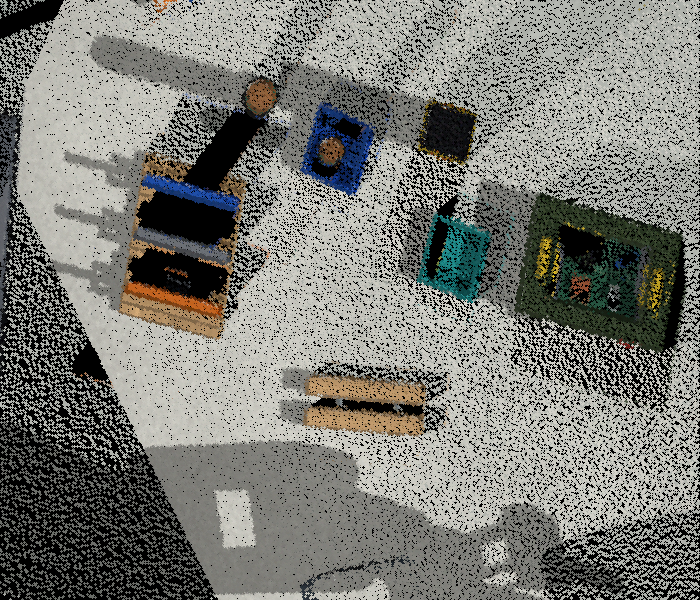

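The top view resolves the layout (1 mm/px in x down from 800, 0.777 px/mm in y). The rack is yawed about -12° with the cover near (500,273) mm, the unit is near (528,-272) at a similar yaw, the tray is near (652,65), the carton is near (668,-75) and the big decoy is near (704,165). Now I'll compute the poses from the clouds.

```bash
cat >> h.py <<'E'
def masks(p):
    H,S,V=np.moveaxis(cv2.cvtColor(p,cv2.COLOR_BGR2HSV).astype(int),-1,0)
    return dict(orange=(H>3)&(H<14)&(S>190)&(V>100),blue=(H>105)&(H<125)&(S>150),green=(H>30)&(H<65)&(S>60)&(V<120),
      wood=(H>3)&(H<18)&(S>60)&(S<190))
def pick(W,m,lo,hi): # points in mask within box
    ok=m&(W>np.array(lo)).all(-1)&(W<np.array(hi)).all(-1); return W[ok]
def go(x,y,z,phi):
    "shift in tool axes (cm) at present heading and at target heading, and roll (deg)"
    s=arm.get_state(); w,a,b,_=s["tool_rot"]; ph=2*np.degrees(np.arctan2(b,a)); r=(ph-phi+180)%360-180
    d=(np.array([x,y,z])-s["tcp_pos"])/10
    for n,q in(("now",ph),("after roll",phi)):
        c,t=np.cos(np.radians(q)),np.sin(np.radians(q))
        print(n,"phi %.1f"%q,"tx %.2f ty %.2f tz %.2f"%(c*d[0]+t*d[1],t*d[0]-c*d[1],-d[2]),"roll %.1f"%r)
E
python3 - <<'E'
from h import *
for n in("scene","side"):
    f=np.load(n+"c.npz"); p,W=f["p"],f["W"]; m=masks(p); al=np.ones_like(m["blue"])
    o=pick(W,m["orange"],(450,180,72),(560,360,95)); print(n,"orange top",len(o),rect(o[:,:2]),np.percentile(o[:,2],[50,95]))
    b=pick(W,m["blue"],(580,0,19),(720,130,30)); print("tray",len(b),rect(b[:,:2]))
    s=pick(W,m["wood"],(600,20,119),(700,110,135)); print("pusher top",len(s),rect(s[:,:2]),np.median(s[:,2]) if len(s) else 0)
    s=pick(W,m["wood"],(600,20,60),(700,110,112)); print("pusher side",len(s),rect(s[:,:2]))
    g=pick(W,m["green"],(400,-420,54),(660,-140,63)); print("housing rim",len(g),rect(g[:,:2]),np.median(g[:,2]))
    c=pick(W,al,(600,-140,145),(760,-10,156)); print("carton",len(c),rect(c[:,:2]))
    k=pick(W,al,(660,110,130),(760,220,230)); print("big",rect(k[:,:2]),k[:,2].max())
go(500,273,240,78)
E
```

```text
scene orange top 122 (array([499.9, 274.2]), array([118.9,  14.6]), 77.1) [80.74899281 83.18274041]
tray 188 (array([651.1,  62.2]), array([70. , 75.3]), 69.7)
pusher top 65 (array([650.2,  71.3]), array([20.2, 22.8]), 29.7) 123.46927564459156
pusher side 111 (array([656.,  65.]), array([23.3, 10.2]), 45.0)
housing rim 1733 (array([ 526.4, -273.6]), array([186.9, 125.7]), 77.3) 57.495730922006715
carton 555 (array([668.1, -78.3]), array([60.1, 53.6]), 75.9)
big (array([704.5, 160.9]), array([32.7, 34.4]), 70.5) 161.44002493357516
side orange top 619 (array([500.2, 278.9]), array([120.2,  12.1]), 78.2) [79.94441598 81.72696912]
tray 208 (array([649.8,  68.7]), array([72. , 72.8]), 68.7)
pusher top 79 (array([647.9,  75.4]), array([21.4, 25.3]), 40.0) 122.57131705877902
pusher side 211 (array([642.6,  79.3]), array([25.1, 12.3]), 58.6)
housing rim 900 (array([ 527.1, -270.4]), array([193.7, 122.1]), 77.2) 56.11738990325097
carton 311 (array([667.2, -74.1]), array([61., 54.]), 75.3)
big (array([702.3, 167.7]), array([34.9, 32.9]), 38.8) 159.41988762592047
now phi 14.9 tx 55.33 ty -68.52 tz 0.03 roll -63.1
after roll phi 78.0 tx 86.14 ty 18.36 tz 0.03 roll -63.1
```

step_arm --pt "100 2.77 -3.43 0 0" --pt "100 2.77 -3.43 0 0" --pt "100 2.77 -3.43 0 0" --pt "100 2.77 -3.43 0 0" --pt "100 2.77 -3.43 0 0" --pt "100 2.77 -3.43 0 0" --pt "100 2.77 -3.43 0 0" --pt "100 2.77 -3.43 0 0"

```text
time_s: 1.0
tcp_pos: [285.2, -207.8, 240.7]
tool_rot: [0.0, 0.992, 0.129, 0.0]
wrist_force: [0.6, -0.3, -0.3]
opening: 1.0
grip_force: 0.0
```

step_arm --pt "100 2.77 -3.43 0 0" --pt "100 2.77 -3.43 0 0" --pt "100 2.77 -3.43 0 0" --pt "100 2.77 -3.43 0 0" --pt "100 2.77 -3.43 0 0" --pt "100 2.77 -3.43 0 0" --pt "100 2.77 -3.43 0 0" --pt "100 2.77 -3.43 0 0"

```text
time_s: 1.8
tcp_pos: [429.0, 114.7, 240.7]
tool_rot: [0.0, 0.992, 0.13, 0.0]
wrist_force: [0.4, -0.7, 1.0]
opening: 1.003
grip_force: 0.0
```

step_arm --pt "100 2.77 -3.43 0 0" --pt "100 2.77 -3.43 0 0" --pt "100 2.77 -3.43 0 0" --pt "100 2.77 -3.43 0 0"

```text
time_s: 2.2
tcp_pos: [500.8, 275.6, 240.4]
tool_rot: [0.0, 0.992, 0.13, -0.0]
wrist_force: [-0.0, -0.3, -0.2]
opening: 0.998
grip_force: 0.0
```

step_arm --pt "60 0 0 0 -7.9" --pt "60 0 0 0 -7.9" --pt "60 0 0 0 -7.9" --pt "60 0 0 0 -7.9" --pt "60 0 0 0 -7.9" --pt "60 0 0 0 -7.9" --pt "60 0 0 0 -7.9" --pt "60 0 0 0 -7.9"

```text
time_s: 3.0
tcp_pos: [500.4, 273.8, 240.5]
tool_rot: [-0.0, 0.775, 0.632, -0.0]
wrist_force: [-0.8, -0.1, -0.3]
opening: 0.599
grip_force: 0.0
```

```bash
python3 - <<'E'
from h import *
p,W=cloud("wrist"); cv2.imwrite("pics/w1.png",p); m=masks(p)
print(np.round(arm.calibration("wrist")["cam_to_world"],2).tolist())
o=pick(W,m["orange"],(450,180,74),(560,360,95)); print(len(o),rect(o[:,:2]),np.percentile(o[:,2],[50,95]))
al=np.ones_like(m["blue"]); a=pick(W,al,(420,180,74),(640,380,95)); np.save("a.npy",a); print(rect(a[:,:2]))
go(500,275,240,77.7); print(arm.get_state()["time_s"],arm.get_state()["joint_positions"])
E
```

```text
[[0.98, 0.18, 0.06, 516.72], [-0.19, 0.94, 0.29, 356.36], [-0.0, -0.3, 0.95, 384.44], [0.0, 0.0, 0.0, 1.0]]
1131 (array([499.7, 279.2]), array([119. ,   9.2]), 78.1) [81.7798099 82.9843022]
(array([553.7, 267. ]), array([120.4, 120.3]), 77.9)
now phi 78.9 tx 0.12 ty -0.06 tz 0.05 roll 1.2
after roll phi 77.7 tx 0.12 ty -0.07 tz 0.05 roll 1.2
3.05 [ 4.18916956e-01  3.87984421e-01  1.59782122e+00 -9.93602704e-06
  1.15623720e+00  6.12900575e-01]
```

View pics/w1.png

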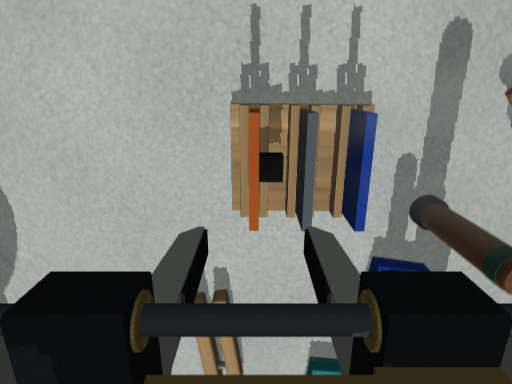

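The wrist view shows the orange plate from (253,110) to (253,230). Its black rib at (271,167) is on the side facing the grey panel, as described. I'll descend with the fingers half-closed.

step_arm --pt "42 0.36 -0.12 3 0.8" --pt "42 0 0 3 0" --pt "42 0 0 3 0" --pt "42 0 0 3 0" --pt "42 0 0 2 0" --pt "42 0 0 1.25 0" --pt "42 0 0 0.5 0"

```text
time_s: 3.75
tcp_pos: [499.7, 277.4, 82.2]
tool_rot: [-0.0, 0.782, 0.624, -0.001]
wrist_force: [0.5, -0.2, 0.1]
opening: 0.42
grip_force: 0.0
```

step_arm --pt "0 0 0 0 0" --pt "0 0 0 0 0" --pt "0 0 0 0 0" --pt "0 0 0 0 0" --pt "0 0 0 0 0"

```text
time_s: 4.25
tcp_pos: [500.2, 277.7, 83.7]
tool_rot: [0.0, 0.781, 0.625, 0.0]
wrist_force: [-1.8, -0.4, 3.7]
opening: 0.106
grip_force: 30.0
```

step_arm --pt "0 0 0 -1 0" --pt "0 0 0 -2.5 0" --pt "0 0 0 -3 0" --pt "0 0 0 -2 0" --pt "0 -2 0.8 0 0" --pt "0 -3.5 1.5 0 0" --pt "0 -3.5 1.5 0 0" --pt "0 -3.5 1.5 0 0"

```text
time_s: 5.05
tcp_pos: [524.3, 142.6, 168.9]
tool_rot: [0.0, 0.781, 0.625, 0.0]
wrist_force: [1.3, -0.5, -1.2]
opening: 0.105
grip_force: 30.0
```

step_arm --pt "0 -3 1.2 0 0" --pt "0 -1.7 0.4 0 0" --pt "0 0 0 2 0" --pt "0 0 0 3 0" --pt "0 0 0 2.5 0" --pt "0 0 0 1.2 0" --pt "0 0 0 0.3 0" --pt "0 0 0 0.3 0"

```text
time_s: 5.85
tcp_pos: [530.1, 94.7, 75.9]
tool_rot: [0.0, 0.781, 0.624, 0.0]
wrist_force: [0.7, 0.1, -1.1]
opening: 0.107
grip_force: 30.0
```

```bash
python3 - <<'E'
from h import *
s=arm.get_state(); print(s["tcp_pos"],s["wrist_force"])
p,_=arm.get_image("side"); q,_=arm.get_image("scene")
cv2.imwrite("pics/b1.png",np.hstack([p[100:384,:400],q[100:384,112:]]))
E
```

```text
[530.06258948  94.66935053  75.92035235] [ 0.66143999  0.08162372 -1.14192762]
```

View pics/b1.png

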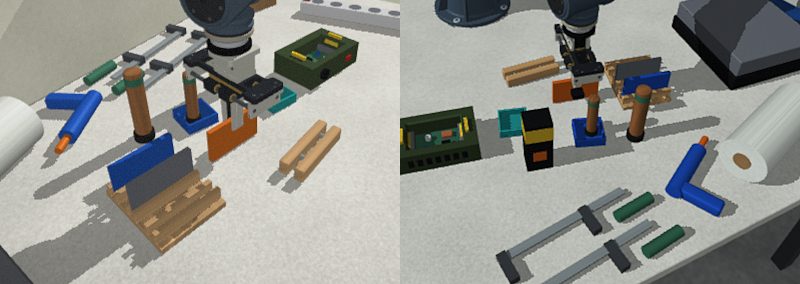

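The left half shows the cover hanging upright in the gripper at (232,135), clear of everything. I'll lower it to touch.

step_arm --pt "0 0 0 0.2 0" --pt "0 0 0 0.15 0" --pt "0 0 0 0 0"

```text
time_s: 6.25
tcp_pos: [529.6, 94.6, 71.8]
tool_rot: [0.0, 0.781, 0.624, 0.0]
wrist_force: [-0.2, 0.0, -0.9]
opening: 0.108
grip_force: 30.0
```

step_arm --pt "0 0 0 0.1 0" --pt "0 0 0 0 0"

```text
time_s: 6.45
tcp_pos: [529.8, 94.5, 71.7]
tool_rot: [0.0, 0.781, 0.624, 0.0]
wrist_force: [-2.9, -1.2, 12.1]
opening: 0.103
grip_force: 30.0
```

step_arm --pt "0 0 0 -0.05 0" --pt "100 0 0 0 0" --pt "100 0 0 0 0" --pt "100 0 0 0 0" --pt "100 0 0 0 0" --pt "100 0 0 -1 0" --pt "100 0 -2 0 0" --pt "100 0 -1.5 0 0"

```text
time_s: 7.25
tcp_pos: [495.0, 102.4, 81.9]
tool_rot: [0.0, 0.781, 0.624, 0.0]
wrist_force: [0.2, 0.4, -0.2]
opening: 0.654
grip_force: 0.0
```

step_arm --pt "100 0 -0.5 0 0" --pt "100 0 -0.5 0 0" --pt "100 0 -0.5 0 0" --pt "100 0 -0.5 0 0" --pt "100 0 0 0 0" --pt "100 0 0 0 0" --pt "100 0 0 0 0"

```text
time_s: 7.95
tcp_pos: [476.1, 106.6, 81.1]
tool_rot: [0.0, 0.781, 0.624, 0.0]
wrist_force: [-0.6, 0.1, -0.8]
opening: 1.0
grip_force: 0.0
```

```bash
python3 - <<'E'
from h import *
s=arm.get_state(); print(s["tcp_pos"],s["wrist_force"])
p,W=cloud("side"); q,V=cloud("scene")
for p_,w in((p,W),(q,V)):
    o=pick(w,masks(p_)["orange"],(400,0,-5),(600,180,90)); print(len(o),rect(o[:,:2]),np.percentile(o[:,2],[2,50,98]))
cv2.imwrite("pics/b2.png",np.hstack([p[100:384,:400],q[100:384,112:]]))
E
```

```text
[476.12139662 106.63263973  81.14366324] [-0.55222881  0.11222291 -0.79041283]
1390 (array([489.3, 105.3]), array([121. ,  72.6]), 77.7) [ 3.20926427  8.31551613 10.46339235]
653 (array([493.3,  99.3]), array([118.8,  83.1]), 76.5) [ 5.58241097  9.34531652 12.96728832]
```

View pics/b2.png

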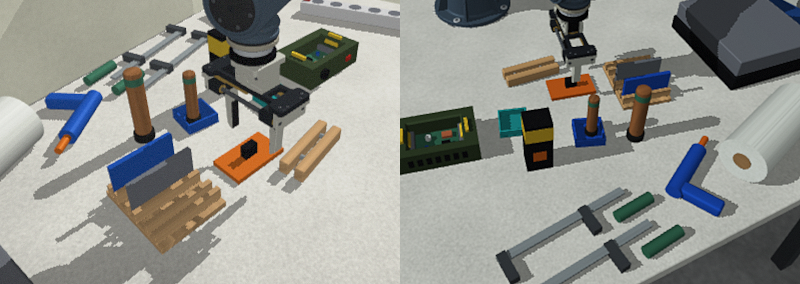

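It fell flat with the rib up: orange at (250,155), rib at (249,148) in the left half. I'll rise and refine with the wrist camera.

step_arm --pt "60 0 0 -2 0" --pt "60 0 0 -4 0" --pt "60 0 0 -4 0" --pt "60 0 0 -2 0" --pt "60 0 0 0 0"

```text
time_s: 8.55
tcp_pos: [477.2, 106.8, 203.8]
tool_rot: [0.001, 0.781, 0.624, 0.002]
wrist_force: [-0.2, 0.1, -0.9]
opening: 0.628
grip_force: 0.0
```

```bash
python3 - <<'E'
from h import *
p,W=cloud("wrist"); cv2.imwrite("pics/w2.png",p); m=masks(p)
o=pick(W,m["orange"],(400,0,4),(600,200,16)); print(len(o),rect(o[:,:2]),np.percentile(o[:,2],[5,50,95]))
k=pick(W,p.max(-1)<70,(450,60,30),(530,150,45)); r=rect(k[:,:2]); print("rib",len(k),r,np.median(k[:,2]))
go(r[0][0],r[0][1],37,77.7)
E
```

```text
5340 (array([488.6, 104.7]), array([118.7,  69. ]), 77.5) [ 8.64721554  9.78466688 10.97533135]
rib 451 (array([488.9, 104.8]), array([30.1, 15.2]), 76.6) 35.812454884998715
now phi 77.3 tx 0.09 ty 1.26 tz 16.49 roll -0.4
after roll phi 77.7 tx 0.08 ty 1.27 tz 16.49 roll -0.4
```

step_arm --pt "45 0.08 1.26 3 -0.3" --pt "45 0 0 4 0" --pt "45 0 0 4 0" --pt "45 0 0 3 0" --pt "45 0 0 1.6 0" --pt "45 0 0 1 0" --pt "45 0 0 0 0"

```text
time_s: 9.3
tcp_pos: [487.4, 104.6, 33.6]
tool_rot: [-0.001, 0.779, 0.626, -0.001]
wrist_force: [0.5, 0.2, 0.1]
opening: 0.449
grip_force: 0.0
```

step_arm --pt "0 0 0 0 0" --pt "0 0 0 0 0" --pt "0 0 0 0 0" --pt "0 0 0 0 0" --pt "0 0 0 -1 0" --pt "0 0 0 -3 0" --pt "0 0 0 -4 0" --pt "0 0 0 -3 0"

```text
time_s: 10.1
tcp_pos: [488.5, 104.7, 147.8]
tool_rot: [0.0, 0.779, 0.627, 0.001]
wrist_force: [0.1, -1.5, -1.7]
opening: 0.165
grip_force: 30.0
```

```bash
python3 - <<'E'
from h import *
go(527,-272,145,77.3)
E
```

```text
now phi 77.6 tx -35.96 ty 11.86 tz 0.28 roll 0.3
after roll phi 77.3 tx -35.90 ty 12.04 tz 0.28 roll 0.3
```

step_arm --pt "0 -2 0.6 -0.9 0.3" --pt "0 -3.5 1.1 -1 0" --pt "0 -3.5 1.1 -1 0" --pt "0 -3.5 1.1 -1 0" --pt "0 -3.5 1.1 -1 0" --pt "0 -3.5 1.1 -1 0" --pt "0 -3.5 1.1 -1 0" --pt "0 -3.5 1.1 -1 0"

```text
time_s: 10.9
tcp_pos: [510.8, -173.5, 225.4]
tool_rot: [0.0, 0.781, 0.624, 0.0]
wrist_force: [0.6, 0.2, -1.6]
opening: 0.17
grip_force: 30.0
```

step_arm --pt "0 -3.5 1.1 -1 0" --pt "0 -3.5 1.1 -1 0" --pt "0 -3.5 1.1 -1 0" --pt "0 -3.5 1.1 -0.4 0" --pt "0 -2 0.6 0 0" --pt "0 0 0 0 0"

```text
time_s: 11.5
tcp_pos: [524.1, -341.3, 258.5]
tool_rot: [0.0, 0.782, 0.624, -0.0]
wrist_force: [0.1, 0.8, -1.2]
opening: 0.173
grip_force: 30.0
```

```bash
python3 - <<'E'
from h import *
p,W=cloud("wrist"); cv2.imwrite("pics/w3.png",p); m=masks(p)
np.savez("w3.npz",p=p,W=W)
g=pick(W,m["green"],(400,-420,52),(660,-140,63)); print(len(g),rect(g[:,:2]),np.median(g[:,2]))
a=np.radians(-12.7); R=np.array([[np.cos(a),np.sin(a)],[-np.sin(a),np.cos(a)]])
l=(W[...,:2]-[527,-272])@R.T
h=W[...,2]
rim=(h>54)&(h<62)
for v in (0,10,20,30,40,50,60):
    s=rim&(abs(l[...,1]-v)<4)&(abs(l[...,0])<70); x=np.sort(l[...,0][s]); 
    if len(x)>5: d=np.diff(x); i=d.argmax(); print("y",v,"x",x[[0,i,i+1,-1]].round(1))
for v in (-30,-27,27,30):
    s=rim&(abs(l[...,0]-v)<3)&(abs(l[...,1])<110); y=np.sort(l[...,1][s]); 
    if len(y)>5: d=np.diff(y); i=d.argmax(); print("x",v,"y",y[[0,i,i+1,-1]].round(1))
go(527,-272,145,77.3)
E
```

```text
8323 (array([ 526.6, -270.3]), array([188.4, 120.1]), 77.6) 57.73011732718044
y 0 x [-60.7 -38.6  37.6  58.7]
y 10 x [-60.9 -38.3  37.3  59.2]
y 20 x [-60.6 -38.6  37.1  59. ]
y 30 x [-60.8 -38.3  37.   58.5]
y 40 x [-60.8 -38.8  36.9  59.2]
y 50 x [-60.8 -38.4  36.6  58.9]
y 60 x [-60.7  34.4  36.5  58.3]
x -30 y [62.9 62.9 63.8 96. ]
x -27 y [62.9 63.  63.8 96.3]
x 27 y [63.6 84.6 85.4 96.1]
x 30 y [63.6 77.7 78.5 96.1]
now phi 77.2 tx 6.67 ty -1.22 tz 11.33 roll -0.1
after roll phi 77.3 tx 6.67 ty -1.21 tz 11.33 roll -0.1
```

View pics/w3.png

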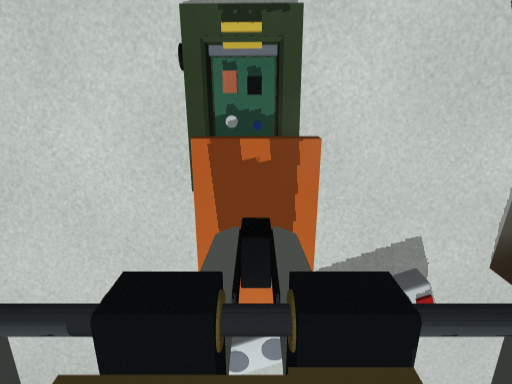

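The wrist view shows the unit's +y half: rim from (182,5) to (300,5), yellow clip tab at (241,27), and the plate in the gripper with its far edge at row 138, square to the unit. I'll check the plate's offset in the grip, then plan.

```bash
python3 - <<'E'
from h import *
f=np.load("w3.npz"); p,W=f["p"],f["W"]; m=masks(p)["orange"]
s=arm.get_state(); t=s["tcp_pos"]; w,a,b,_=s["tool_rot"]; ph=2*np.arctan2(b,a)
d=W[m&(W[...,2]>180)&(W[...,2]<260)]-t; c,q=np.cos(ph),np.sin(ph)
x=c*d[:,0]+q*d[:,1]; y=q*d[:,0]-c*d[:,1]
print(t,np.degrees(ph),np.percentile(d[:,2],[2,50,98]))
for lo in(20,30,40,50): k=(x>lo)&(x<lo+8); print(lo,np.percentile(y[k],[1,99]).round(1))
for lo in(-30,-15,0,15,25): k=(y>lo)&(y<lo+8); print(lo,np.percentile(x[k],99).round(1))
k=x>20; print(np.polyfit(x[k],d[k,2],1),np.polyfit(y[k],d[k,2],1))
go(526.5,-270.6,145,77.5)
E
```

```text
[ 524.16348093 -339.70954172  258.3109532 ] 77.19666210881908 [-26.57210951 -25.31514776 -24.04018658]
20 [-33.7  34.5]
30 [-33.7  34.5]
40 [-33.9  33.9]
50 [-33.8  30. ]
-30 57.8
-15 57.6
0 58.0
15 57.6
25 56.8
[ 4.78808768e-04 -2.53194994e+01] [-2.56153796e-04 -2.53007672e+01]
now phi 77.2 tx 6.79 ty -1.30 tz 11.33 roll -0.3
after roll phi 77.5 tx 6.80 ty -1.27 tz 11.33 roll -0.3
```

step_arm --pt "0 3.4 -0.7 2 -0.3" --pt "0 3.52 -0.63 4 0" --pt "0 0 0 4 0" --pt "0 0 0 3.5 0" --pt "0 0 0 2 0" --pt "0 0 0 0.7 0" --pt "0 0 0 0 0"

```text
time_s: 12.25
tcp_pos: [526.5, -270.3, 98.9]
tool_rot: [-0.0, 0.779, 0.627, -0.0]
wrist_force: [-0.7, 0.1, -0.8]
opening: 0.168
grip_force: 30.0
```

step_arm --pt "0 0 0 0.2 0" --pt "0 0 0 0.2 0" --pt "0 0 0 0.1 0" --pt "0 0 0 0 0"

```text
time_s: 12.65
tcp_pos: [526.7, -271.2, 94.2]
tool_rot: [0.0, 0.779, 0.626, 0.0]
wrist_force: [0.6, 0.2, -1.4]
opening: 0.168
grip_force: 30.0
```

step_arm --pt "0 0 0 0.2 0" --pt "0 0 0 0.2 0" --pt "0 0 0 0.2 0" --pt "0 0 0 0 0"

```text
time_s: 13.05
tcp_pos: [526.4, -271.1, 87.5]
tool_rot: [-0.0, 0.779, 0.626, -0.0]
wrist_force: [0.0, 0.0, -1.4]
opening: 0.168
grip_force: 30.0
```

step_arm --pt "0 0 0 0.1 0" --pt "0 0 0 0.1 0" --pt "0 0 0 0 0"

```text
time_s: 13.35
tcp_pos: [526.6, -271.1, 85.7]
tool_rot: [-0.0, 0.779, 0.626, -0.0]
wrist_force: [0.3, -0.0, -1.4]
opening: 0.17
grip_force: 30.0
```

step_arm --pt "0 0 0 0.1 0" --pt "0 0 0 0.1 0" --pt "0 0 0 0 0"

```text
time_s: 13.65
tcp_pos: [526.8, -270.8, 83.9]
tool_rot: [-0.0, 0.779, 0.627, 0.0]
wrist_force: [0.8, 4.4, 1.8]
opening: 0.17
grip_force: 30.0
```

step_arm --pt "0 0.04 0 0 0" --pt "45 0 0 0 0" --pt "45 0 0 0 0" --pt "45 0 0 0 0" --pt "45 0 0 -1 0" --pt "45 0 0 -3 0" --pt "45 0 0 -4 0" --pt "45 0 0 -4 0"

```text
time_s: 14.45
tcp_pos: [526.4, -270.7, 205.8]
tool_rot: [-0.0, 0.779, 0.626, -0.0]
wrist_force: [0.8, 0.3, -0.2]
opening: 0.451
grip_force: 0.0
```

```bash
python3 - <<'E'
from h import *
p,W=cloud("wrist"); cv2.imwrite("pics/w4.png",p); m=masks(p)
o=pick(W,m["orange"],(400,-400,40),(660,-140,75)); r=rect(o[:,:2]); print(len(o),r,np.percentile(o[:,2],[5,50,95]))
a=np.radians(-12.5); ly=(o[:,:2]-r[0])@[-np.sin(a),np.cos(a)]
for v in(-50,-30,30,50): k=abs(ly-v)<6; print(v,np.median(o[k,2]).round(1))
k=pick(W,p.max(-1)<60,(490,-310,78),(560,-230,90)); print("rib",len(k),rect(k[:,:2]),np.median(k[:,2]))
go(649,73,200,0); print(arm.get_state()["tcp_pos"])
E
```

```text
8170 (array([ 527.8, -272. ]), array([123.3,  74.1]), 76.3) [57.42033678 58.57270997 59.70058637]
-50 58.6
-30 58.7
30 58.5
50 58.5
rib 598 (array([ 527. , -269.9]), array([29.3, 15.8]), 77.3) 84.48981970792536
now phi 77.6 tx 36.28 ty 4.33 tz 1.29 roll 77.6
after roll phi 0.0 tx 12.03 ty -34.50 tz 1.29 roll 77.6
[ 528.73454771 -272.02311491  212.86973208]
```

View pics/w4.png

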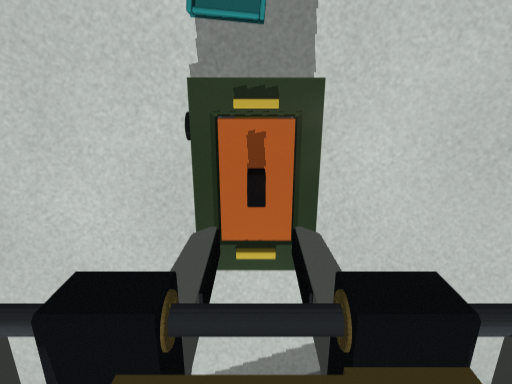

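The cover lies level on both clips: orange from (218,117) to (295,240), rib at (256,187), top at 58.6 mm. Now for the pusher.

step_arm --pt "60 3 0.35 -1 0" --pt "60 4.2 0.5 -1 0" --pt "60 4.2 0.5 -0.5 0" --pt "60 4.2 0.5 0 0" --pt "60 4.2 0.5 0 0" --pt "60 4.2 0.5 0 0" --pt "60 4.2 0.5 0 0" --pt "60 4.2 0.5 0 0"

```text
time_s: 15.3
tcp_pos: [634.3, 39.1, 229.5]
tool_rot: [0.0, 0.779, 0.627, 0.0]
wrist_force: [0.5, -0.9, 0.5]
opening: 0.598
grip_force: 0.0
```

step_arm --pt "60 3.9 0.5 0 0" --pt "60 0 0 0 0" --pt "60 0 0 0 0"

```text
time_s: 15.6
tcp_pos: [647.1, 74.8, 229.0]
tool_rot: [0.0, 0.779, 0.627, -0.0]
wrist_force: [-0.1, -0.6, 0.5]
opening: 0.596
grip_force: 0.0
```

```bash
python3 - <<'E'
from h import *
p,W=cloud("wrist"); cv2.imwrite("pics/w5.png",p); m=masks(p)
b=pick(W,m["blue"],(580,0,20),(720,130,30)); print("tray",len(b),rect(b[:,:2]))
f=pick(W,m["blue"],(580,0,0),(720,130,9)); print("floor",rect(f[:,:2]),np.median(f[:,2]))
s=W[(W[...,2]>119)&(W[...,2]<128)&(abs(W[...,0]-649)<30)&(abs(W[...,1]-73)<30)]; r=rect(s[:,:2]); print("top",len(s),r,np.median(s[:,2]))
print(arm.get_state()["tcp_pos"]); go(r[0][0],r[0][1],103,77.6)
E
```

```text
tray 892 (array([650.3,  67.4]), array([72.1, 71.4]), 69.7)
floor (array([651. ,  69.1]), array([67.6, 62.4]), 69.6) 4.805757185070064
top 708 (array([648.8,  75.8]), array([25.2, 24.4]), 11.7) 124.46156602062946
[647.01886904  73.91618778 229.03786356]
now phi 77.6 tx 0.22 ty 0.13 tz 12.60 roll -0.0
after roll phi 77.6 tx 0.22 ty 0.13 tz 12.60 roll -0.0
```

View pics/w5.png

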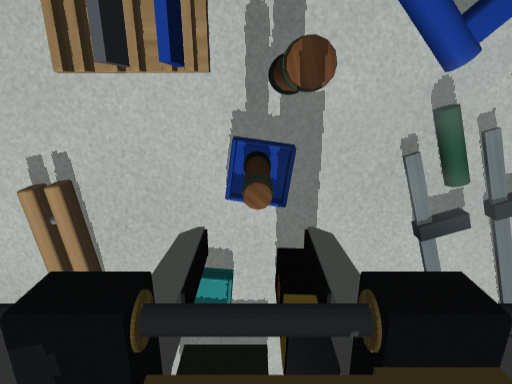

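The wrist view shows the pusher top at (258,195) in the blue tray (226–295, 137–207), and the big decoy at (310,62), well clear.

step_arm --pt "60 0.2 0.13 2 0" --pt "60 0 0 4 0" --pt "60 0 0 4 0" --pt "60 0 0 1.8 0" --pt "60 0 0 0.8 0" --pt "60 0 0 0 0"

```text
time_s: 16.25
tcp_pos: [648.7, 75.0, 102.6]
tool_rot: [-0.0, 0.78, 0.626, -0.0]
wrist_force: [1.0, -0.2, 0.3]
opening: 0.6
grip_force: 0.0
```

step_arm --pt "0 0 0 0 0" --pt "0 0 0 0 0" --pt "0 0 0 0 0" --pt "0 0 0 0 0" --pt "0 0 0 0 0"

```text
time_s: 16.75
tcp_pos: [649.1, 76.1, 103.4]
tool_rot: [0.0, 0.779, 0.627, 0.0]
wrist_force: [-1.1, -0.3, 2.5]
opening: 0.276
grip_force: 30.0
```

step_arm --pt "0 0 0 -1 0" --pt "0 0 0 -3 0" --pt "0 0 0 -4 0" --pt "0 0 0 -4 0" --pt "0 0 0 -4 0" --pt "0 0 0 -1 0" --pt "0 0 0 0 0"

```text
time_s: 17.45
tcp_pos: [649.2, 76.1, 274.1]
tool_rot: [0.001, 0.779, 0.627, 0.001]
wrist_force: [-0.4, 0.6, -2.9]
opening: 0.276
grip_force: 30.0
```

```bash
python3 - <<'E'
from h import *
print(arm.get_state()["tcp_pos"])
a=np.radians(77.6)
p,W=cloud("scene"); s=pick(W,masks(p)["wood"],(600,20,200),(700,130,330)); print(len(s),s[:,2].max() if len(s) else 0, rect(s[:,:2]) if len(s) else 0)
go(526.9,-270.2,270,77.6)
E
```

```text
[649.19951913  76.12409903 274.11621641]
250 296.785716992317 (array([650.2,  66.3]), array([30.6, 21.6]), 25.3)
now phi 77.6 tx -36.43 ty -4.44 tz 0.19 roll -0.0
after roll phi 77.6 tx -36.43 ty -4.45 tz 0.19 roll -0.0
```

step_arm --pt "0 -2.4 -0.3 0 0" --pt "0 -4.1 -0.5 0 0" --pt "0 -4.1 -0.5 0 0" --pt "0 -4.1 -0.5 0 0" --pt "0 -4.1 -0.5 0 0" --pt "0 -4.1 -0.5 0 0" --pt "0 -4.1 -0.5 0 0" --pt "0 -4.1 -0.5 0 0"

```text
time_s: 18.3
tcp_pos: [543.4, -220.6, 270.2]
tool_rot: [-0.002, 0.779, 0.627, -0.001]
wrist_force: [0.9, -0.6, -2.3]
opening: 0.28
grip_force: 30.0
```

step_arm --pt "0 -3.6 -0.5 0 0" --pt "0 -1.74 -0.15 2 0" --pt "0 0 0 3 0" --pt "0 0 0 2.3 0" --pt "0 0 0 0 0" --pt "0 0 0 0 0"

```text
time_s: 18.9
tcp_pos: [526.7, -269.9, 198.9]
tool_rot: [-0.001, 0.779, 0.627, -0.0]
wrist_force: [0.3, 0.9, -1.7]
opening: 0.272
grip_force: 30.0
```

```bash
python3 - <<'E'
from h import *
p,W=cloud("wrist"); cv2.imwrite("pics/w6.png",p)
go(526.9,-270.2,184,77.6); print(arm.get_state()["tcp_pos"])
E
```

```text
now phi 77.6 tx -0.01 ty -0.03 tz 1.60 roll -0.0
after roll phi 77.6 tx -0.01 ty -0.03 tz 1.60 roll -0.0
[ 527.23143958 -270.15538289  199.96916616]
```

View pics/w6.png

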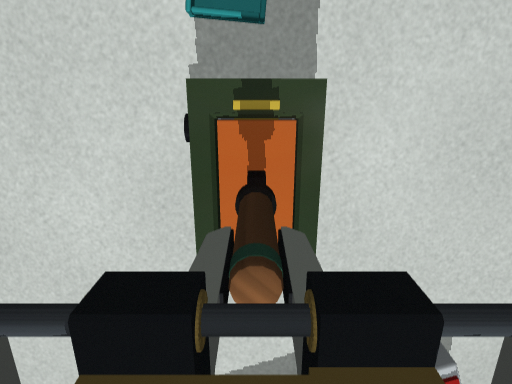

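The pusher's foot at (256,200) is centred over the rib at (256,180). I'll press down.

step_arm --pt "0 0 0 0.8 0" --pt "0 0 0 0.5 0" --pt "0 0 0 0.2 0" --pt "0 0 0 0 0"

```text
time_s: 19.35
tcp_pos: [527.0, -270.1, 184.7]
tool_rot: [-0.0, 0.779, 0.627, -0.0]
wrist_force: [0.2, -0.2, -2.5]
opening: 0.274
grip_force: 30.0
```

step_arm --pt "0 0 0 0.2 0" --pt "0 0 0 0.2 0" --pt "0 0 0 0.2 0" --pt "0 0 0 0.2 0" --pt "0 0 0 0 0"

```text
time_s: 19.85
tcp_pos: [527.9, -270.6, 178.1]
tool_rot: [0.001, 0.779, 0.626, 0.001]
wrist_force: [0.4, 0.8, 6.4]
opening: 0.276
grip_force: 30.0
```

step_arm --pt "0 0 0 0.2 0" --pt "0 0 0 0.2 0" --pt "0 0 0 0.2 0" --pt "0 0 0 0 0"

```text
time_s: 20.25
tcp_pos: [527.2, -270.6, 170.9]
tool_rot: [0.0, 0.779, 0.627, -0.0]
wrist_force: [-0.1, -0.9, 0.1]
opening: 0.274
grip_force: 30.0
```

step_arm --pt "0 0 0 0.2 0" --pt "0 0 0 0.2 0" --pt "0 0 0 0.2 0" --pt "0 0 0 0 0"

```text
time_s: 20.65
tcp_pos: [526.9, -270.0, 164.4]
tool_rot: [-0.0, 0.779, 0.626, -0.0]
wrist_force: [-0.1, -0.1, -2.4]
opening: 0.276
grip_force: 30.0
```

step_arm --pt "0 0 0 0.1 0" --pt "0 0 0 0.1 0" --pt "0 0 0 0 0"

```text
time_s: 20.95
tcp_pos: [527.2, -270.2, 164.3]
tool_rot: [0.0, 0.779, 0.627, 0.0]
wrist_force: [-5.1, 2.8, 15.5]
opening: 0.273
grip_force: 30.0
```

step_arm --pt "0 0 0 0.06 0" --pt "0 0 0 0 0" --pt "0 0 0 -0.5 0" --pt "0 0 0 -2 0" --pt "0 0 0 -4 0" --pt "0 0 0 -4 0" --pt "0 0 0 0 0"

```text
time_s: 21.65
tcp_pos: [528.7, -271.1, 272.4]
tool_rot: [0.004, 0.779, 0.627, 0.001]
wrist_force: [0.9, -0.3, -2.5]
opening: 0.274
grip_force: 30.0
```

```bash
python3 - <<'E'
from h import *
for n in("wrist","scene","side"):
    p,W=cloud(n); m=masks(p)
    o=pick(W,m["orange"],(450,-350,25),(600,-190,80)); print(n,len(o),np.percentile(o[:,2],[3,50,97]).round(1))
    a=np.radians(-12.5); d=o[:,:2]-[526.6,-270.5]; ly=d@[-np.sin(a),np.cos(a)]; lx=d@[np.cos(a),np.sin(a)]
    for v in range(-55,60,10):
        k=abs(ly-v)<5
        if k.sum()>4: print(v,np.median(o[k,2]).round(1),k.sum(),end="; ")
    H,S,V=np.moveaxis(cv2.cvtColor(p,cv2.COLOR_BGR2HSV).astype(int),-1,0)
    y=pick(W,(H>20)&(H<33)&(S>140)&(V>80),(450,-370,35),(600,-170,75)); d=y[:,:2]-[526.6,-270.5]; ly=d@[-np.sin(a),np.cos(a)]
    for sg in(1,-1):
        k=(sg*ly>0)
        if k.sum(): print("clip",sg,k.sum(),np.percentile(ly[k],[2,98]).round(1),np.percentile(y[k,2],[2,98]).round(1))
go(650.3,67.4,270,77.6)
print(arm.get_state()["tcp_pos"])
E
```

```text
wrist 4024 [38.4 39.8 41.2]
-55 39.7 70; -45 39.8 115; -35 39.7 189; -25 39.7 339; -15 39.8 333; -5 39.9 345; 5 39.7 349; 15 39.9 428; 25 39.9 470; 35 39.9 526; 45 39.8 473; 55 39.9 387; clip 1 434 [57.3 76.5] [43.8 67.2]
clip -1 2 [-71.1 -69.9] [65.8 66. ]
scene 751 [36.2 39.6 42.7]
-55 39.7 80; -45 39.6 70; -35 39.6 87; -25 39.7 82; -15 39.9 41; -5 39.5 32; 5 39.2 34; 15 40.0 70; 25 39.4 78; 35 39.2 79; 45 39.7 77; 55 39.1 20; clip 1 100 [52.7 73.9] [39.6 68. ]
clip -1 84 [-82.7 -60.7] [45.  67.9]
side 263 [36.3 38.3 41. ]
-55 38.0 22; -45 38.3 25; -35 38.2 24; -25 37.9 17; -15 38.0 18; -5 38.2 20; 5 38.5 28; 15 38.4 46; 25 38.4 45; 35 38.4 17; clip 1 70 [36.  79.7] [40.4 65.6]
clip -1 129 [-92.1 -56.1] [40.9 65.1]
now phi 77.6 tx 35.60 ty 4.83 tz -0.41 roll -0.0
after roll phi 77.6 tx 35.60 ty 4.84 tz -0.41 roll -0.0
[ 526.62184414 -269.89582734  265.87731726]
```

The cover top reads 39.8 mm from end to end, so both ends are home and the clip has sprung back. I'll return the pusher to its tray.

step_arm --pt "0 2.4 0.33 -0.4 0" --pt "0 4.1 0.55 0 0" --pt "0 4.1 0.55 0 0" --pt "0 4.1 0.55 0 0" --pt "0 4.1 0.55 0 0" --pt "0 4.1 0.55 0 0" --pt "0 4.1 0.55 0 0" --pt "0 4.1 0.55 0 0"

```text
time_s: 22.6
tcp_pos: [634.5, 26.2, 268.9]
tool_rot: [-0.001, 0.779, 0.627, -0.001]
wrist_force: [1.2, 0.2, -2.7]
opening: 0.278
grip_force: 30.0
```

step_arm --pt "0 3 0.45 0 0" --pt "0 1.5 0.2 0 0" --pt "0 0 0 0 0" --pt "0 0 0 2 0" --pt "0 0 0 4 0" --pt "0 0 0 4 0" --pt "0 0 0 3 0" --pt "0 0 0 0 0"

```text
time_s: 23.4
tcp_pos: [648.0, 65.5, 136.4]
tool_rot: [-0.003, 0.78, 0.626, -0.004]
wrist_force: [-0.1, 0.7, -2.6]
opening: 0.274
grip_force: 30.0
```

```bash
python3 - <<'E'
from h import *
go(650.3,67.4,104,77.6)
s=arm.get_state(); print(s["tcp_pos"])
E
```

```text
now phi 77.5 tx 0.24 ty 0.19 tz 3.24 roll -0.1
after roll phi 77.6 tx 0.24 ty 0.19 tz 3.24 roll -0.1
[647.9683927   65.48815895 136.36897168]
```

step_arm --pt "0 0.15 0.1 0 0" --pt "0 0 0 1 0" --pt "0 0 0 1 0" --pt "0 0 0 0 0" --pt "0 0 0 0 0"

```text
time_s: 23.9
tcp_pos: [652.1, 68.3, 121.4]
tool_rot: [-0.0, 0.779, 0.627, -0.0]
wrist_force: [0.2, -0.2, -2.2]
opening: 0.279
grip_force: 30.0
```

step_arm --pt "0 -0.1 -0.15 0.8 0" --pt "0 0 0 0.5 0" --pt "0 0 0 0.2 0" --pt "0 0 0 0 0" --pt "0 0 0 0 0"

```text
time_s: 24.4
tcp_pos: [650.5, 67.7, 106.4]
tool_rot: [0.0, 0.779, 0.627, 0.0]
wrist_force: [-0.1, 0.3, -2.3]
opening: 0.277
grip_force: 30.0
```

step_arm --pt "0 0 0 0.15 0" --pt "0 0 0 0.1 0" --pt "0 0 0 0.05 0" --pt "0 0 0 0 0"

```text
time_s: 24.8
tcp_pos: [650.5, 67.7, 103.4]
tool_rot: [0.0, 0.779, 0.627, 0.0]
wrist_force: [-1.0, 0.3, -1.6]
opening: 0.278
grip_force: 30.0
```

step_arm --pt "0 0 0 0.06 0" --pt "0 0 0 0 0"

```text
time_s: 25.0
tcp_pos: [650.6, 67.7, 103.4]
tool_rot: [0.0, 0.779, 0.627, 0.0]
wrist_force: [-2.9, -0.5, 4.9]
opening: 0.275
grip_force: 30.0
```

Contact. I'll release and rise.

step_arm --pt "35 0 0 0 0" --pt "45 0 0 0 0" --pt "60 0 0 0 0" --pt "60 0 0 0 0" --pt "60 0 0 -1 0" --pt "60 0 0 -3 0" --pt "60 0 0 -4 0" --pt "60 0 0 -4 0"

```text
time_s: 25.8
tcp_pos: [650.2, 67.6, 224.6]
tool_rot: [-0.0, 0.779, 0.626, -0.0]
wrist_force: [0.3, -0.2, 0.5]
opening: 0.595
grip_force: 0.0
```

step_arm --pt "60 0 0 0 0" --pt "60 0 0 0 0" --pt "60 0 0 0 0"

```text
time_s: 26.1
tcp_pos: [649.9, 67.6, 221.8]
tool_rot: [-0.0, 0.779, 0.627, -0.001]
wrist_force: [-0.7, -0.1, -0.2]
opening: 0.597
grip_force: 0.0
```

```bash
python3 - <<'E'
from h import *
p,W=cloud("wrist"); m=masks(p)
b=pick(W,m["blue"],(580,0,20),(720,130,30)); print("tray",len(b),rect(b[:,:2]))
s=W[(W[...,2]>119)&(W[...,2]<128)&(abs(W[...,0]-650)<30)&(abs(W[...,1]-68)<30)]; print("top",len(s),rect(s[:,:2]),np.median(s[:,2]))
for n in("scene","side"):
    p,W=cloud(n); m=masks(p)
    o=pick(W,m["orange"],(450,-350,25),(600,-190,80)); print(n,len(o),np.median(o[:,2]).round(1))
    c=pick(W,m["blue"]|True,(600,-140,145),(760,-10,156)); print("carton",rect(c[:,:2]))
    c=pick(W,m["blue"],(540,180,70),(660,360,95)); print("blue panel",rect(c[:,:2]))
    s=W[(W[...,2]>118)&(W[...,2]<128)&(abs(W[...,0]-650)<30)&(abs(W[...,1]-68)<30)]; print("top",len(s),rect(s[:,:2]))
E
```

```text
tray 920 (array([650.3,  67.4]), array([71.9, 71.5]), 69.8)
top 743 (array([650.2,  67.4]), array([24.4, 24.6]), 78.7) 124.47854965025917
scene 703 39.6
carton (array([668.6, -78.3]), array([60.5, 52.8]), 75.9)
blue panel (array([607.9, 251.4]), array([120.1,  15.4]), 77.6)
top 89 (array([651.6,  62.3]), array([23.7, 24.9]), 38.8)
side 264 38.2
carton (array([668.3, -73.8]), array([60.6, 52.3]), 75.4)
blue panel (array([607.7, 255.7]), array([119.9,  13.6]), 77.4)
top 92 (array([650. ,  67.6]), array([24.8, 24.1]), 67.2)
```

The pusher stands upright in the centre of its tray, the cover is home, and the other items haven't moved. I'll hand in.

```bash
python3 -c "
from cell import arm
print(arm.job_done())"
```

```text
the job is handed in; nothing more can be done
None
```

The cover is seated level in the unit at home height, the pusher stands upright in the middle of its blue tray, and the job was handed in at about 26 s of the 72 s allowed; the carton and blue panel were re-measured unmoved, the grey panel and clamp were not touched but not re-measured.

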